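# Pump up the airbrush air tank

## Robot

A 7-joint arm with a two-finger parallel gripper is mounted at the origin on the work surface. World frame = base frame: x ahead of the robot, y to its left, z up, the work surface at z = 0. Lengths are in m, angles in rad, forces in N, time in s.
With the tool pointing down it reaches from about 0.35 to 0.9 m from the base axis. Payload 7.2 kg.
Tool frame: the origin (TCP) lies midway between the tips of the shut fingers; the grasp point (between the pads) lies behind it (grip_depth is the z of the grasp point in the tool frame, in m); z points along the fingers, y is the direction in which the jaws open and shut (so a half turn about z gives the same grasp; the last joint's range is limited). The gripper opens to 88 mm and grips with 3 to 60 N. Pads are 20 mm wide; open, the fingers measure 115 mm over their backs; the gripper's body (75 mm by 178 mm) begins 61 mm behind the grasp point.
Start: joints at [-1.176, 0.411, -0.013, 1.596, 0.006, 1.134, -0.082], TCP at [0.279, 0.559, 0.223] pointing down, gripper open.
Joint ranges: [-2.95, 2.95], [-0.29, 1.99], [-1.47, 1.44], [0.14, 2.54], [-1.03, 4.17], [0.13, 1.85], [-2.86, 2.86]. Speed limits (rad/s): [2.39, 2.39, 3.01, 3.01, 3.14, 3.14, 3.14].

## Interface

Orientations are given as [roll, pitch, yaw] about the fixed x, y, z axes, in that order (R = Rz(yaw) Ry(pitch) Rx(roll)).
In Python, from workcell import read_state, snapshot, get_calibration, finish_job, grip_depth gives the robot as it stands. The module is installed in compiled form; this text tells all that it offers.
- The arm moves only by the tool carry_out, never from a script. Its argument "plan" is a list of rows, each a list of 3 entries, a list of its own where there are three numbers: the opening, from -1 (shut) to 1 (fully open), then the shift along the tool's x, y, z in cm, then the turn, a rotation vector about the tool's x, y, z in degrees. A call has 1 to 8 rows; each row shifts and turns the commanded pose from where the row before left it, along the tool's axes as they then stand; what a row does not reach is not made up. A row lasts 1/8 s, in which the tool goes at most 62.5 mm and 10.7 degrees, less where a joint would pass 70% of its speed; a pose out of reach is approached as far as the arm can. A call with a gripper value outside its range is refused whole. The fingers move at their own pace and stop on an object; the grip force is fixed at half the most. Time passes only in rows, so rows that do not move let the fingers close. It gives the time, the measured TCP pose, the force and the opening at its end, in the units of the state.
- read_state(): the state, without advancing time (a new reading comes with each control period).
- snapshot(name): name is "side" or "top"; returns the picture (420x560x3 uint8, red, green, blue); there is no depth.
- get_calibration(name): a dict with "fx", "fy", "cx", "cy" (pixels), "pose" (4x4, takes a point from camera to world coordinates). Camera axes: x right, y down, z forward; pixel columns grow to the right and rows downward; lengths in m; the calibration is good to about 2 mm. A picture is of the moment at which its call begins. get_calibration takes no time and is no camera call.
- finish_job(): hands the job in, once; it reports no verdict.
The state is a dict: "time_s": time; "q": joint angles; "joint_vel": joint speeds; "joint_torque": joint torques, N m; "tcp_pos": TCP position; "ee_rot": TCP orientation; "force": force on the tool from outside, world axes, zero at the start; "wrist_torque": the same for the moment, N m; "grip_width": finger opening in m.
Only numpy, scipy, OpenCV 4.12 (cv2) and the standard library are available. Lean on these libraries where they do the work, as an engineer would, in place of code of your own. Each camera call takes 0.05 s, during which the arm holds its last target. There are 200 camera calls.

## Task

Charge the airbrush's air tank: first push the red bleed-tap lever all the way round to shut, crosswise to its pipe, then pump the black palm knob with the fingertips, in full strokes and letting it spring right back up each time, until the green pressure pin pops fully out. Do not touch the pin itself or lift, shift or knock over the paint bottles, the miniature or the airbrush stand. Finish with the hand clear, the knob up and the tap still shut.

Things in the scene. Friction and masses are not known exactly. Their poses are not given: they have to be found in the camera images.
- tank: blue air tank lying along its own y axis (110 mm diameter, 300 mm long, crown of the shell 140 mm above the table), strapped to a plywood board (160 x 360 x 12 mm) that is fixed to the table. Origin: centre of the board's underside, on the table. Along the crown stand, at y = -95 mm the pump, at y = 0 the pressure pin, at y = +95 mm the bleed tap. Nothing stands higher than these three.
- knob_top (a point): centre of the flat top (42 mm across) of the black round palm knob (50 mm diameter, 240 mm above the table when up) of the pump; it moves with the knob. The knob goes 30 mm straight down against a return spring (about 5 N at first, 11 N at the bottom) and comes up by itself within 0.4 s when let go; below it are a bare rod with a coil spring and an aluminium barrel (44 mm diameter).
- plunger (a joint): how far the pump knob is pushed down, m: 0 = up, 0.030 = bottom of the stroke. With the tap shut every stroke of 25 to 30 mm, down and back up to within 3 mm of the top, raises the pressure pin some 4 to 8 mm; shorter strokes raise it little or nothing. With the tap open the air escapes and nothing rises.
- pin_top (a point): top of the green pressure-indicator pin (14 mm diameter, rounded top) in its brass hexagon housing (top of the housing 160 mm above the table), midway between pump and tap; moves with the pin. A white band 5 mm high near its foot comes out of the housing when it is fully out. Not to be touched.
- pin (a joint): how far the pressure pin has risen, m: 0 = in (2 mm shows), 0.030 = fully out. It starts at 0 to 0.007, rises stepwise with the strokes, stays about where it is between strokes, and from somewhere between 0.021 and 0.026 pops the rest of the way out by itself during that stroke or the next. Further strokes then do nothing.
- tap_pivot (a point): point on the upright axis of the bleed tap's lever, half-way up its grip (200 mm above the table). The brass valve under it lies along the tank's y axis; its highest part beside the stem is 178 mm above the table, so a fingertip may reach down to 184 mm above the table beside the lever.
- tap_end (a point): middle of the outer end of the red grip of the tap's lever, half-way up; it turns with the lever. The grip is 13 mm wide, 13 mm high (194 to 207 mm above the table) and covers the lever from 22 to 66 mm from the axis.
- tap (a joint): angle of the tap's lever, rad: 0 = open (lever points along the tank's +y, in line with its pipe), 1.571 = shut on its stop (lever crosswise, along the tank's +x, away from the robot); seen from above it turns clockwise to shut. It starts at 0 to 0.4, turns stiffly (about 1.5 N at the grip's outer end) and stays where it is left.
- paint_ochre: loose dropper bottle, orange with a white cap, 25 mm diameter, 84 mm high, 35 g; origin: centre of its underside. To be left alone.
- paint_teal: loose dropper bottle, green with a black cap, 25 mm diameter, 84 mm high, 35 g; origin: centre of its underside. To be left alone.
- mini: loose painting grip of dark wood (42 mm foot) with a small red figure on it, 97 mm high; origin: centre of its underside. To be left alone.
- airbrush: loose steel airbrush resting level on a heavy dark stand (base 70 x 60 mm; the airbrush is 150 mm long along the stand's x, its cup reaches 107 mm above the table); origin: centre of the base's underside. To be left alone.

How it is judged:
On the way, in this order (a step that is already met when the one before it is completed fails the run):
1. the bleed tap is shut and the pin has not yet risen (value of joint tap above 1.42 rad and value of joint pin below 0.012 m), for 0.1 s.
2. the pin has popped fully out with the tap shut (value of joint pin above 0.028 m and value of joint tap above 1.42 rad), for 0.2 s.
At the end, for the whole second after the job is handed in: the pressure pin stands out at least 28 of its 30 mm, the tap's lever is within 0.15 rad of its shut stop, the pump knob is up (within 3 mm), and the bottles, the miniature and the airbrush stand are within 20 mm of where they stood (all of step 2 and value of joint plunger below 0.003 m and distance of each of paint_ochre, paint_teal, mini, airbrush from where it was at the start of the episode below 0.02 m); the robot touches nothing.
It fails at once if the pressure pin is touched by the robot (contact force between any of the fingers, the arm and pin above 0.5 N).
It fails at once if a bottle, the miniature or the airbrush stand is shifted by more than 20 mm, lifted or tipped (distance of any of paint_ochre, paint_teal, mini, airbrush from where it was at the start of the episode above 0.02 m or angle between any of paint_ochre, paint_teal, mini, airbrush's own z axis and vertical above 0.4 rad).
It also fails if it takes over 45 s, if anything falls off the work surface, if the arm or the gripper's body presses on something with over 40 N, if the wrist force passes 120 N, or if a joint passes its speed limit or range.

## Working session

There is one attempt and no reset: what is moved stays moved. The work goes in short steps, Python scripts to look and compute and a tool call to move; the robot and the scene stay as the last step left them, time stands still between calls to the robot, and variables do not carry over. Pictures are saved under pics/ and viewed, about 8 in all and at most 12, crops included, and the job is handed in when it is done.

Besides the shell and the picture viewer there is one more tool, called after "Emit:" as name(argument=value, ...), one argument or row to a line, values as JSON. carry_out: Moves the arm, as the interface text tells. Its arguments: {"type":"object","properties":{"plan":{"type":"array"}},"required":["plan"]}

```bash
mkdir -p pics
python3 - <<'E'
from workcell import *
import cv2
for n in("side","top"):
    cv2.imwrite(f"pics/{n}0.png",snapshot(n)[:,:,::-1]); c=get_calibration(n); print(n,c)
s=read_state();print(s,grip_depth)
E
```

```text
side {'fx': 398.11848849064177, 'fy': 398.11848849064177, 'cx': 277.1492330394004, 'cy': 208.7099085614363, 'pose': array([[ 0.8157783 , -0.30007812,  0.49442784,  0.1170915 ],
       [-0.57791455, -0.45665087,  0.67637619, -0.40365885],
       [ 0.0228152 , -0.83751006, -0.54594538,  0.55190873],
       [ 0.        ,  0.        ,  0.        ,  1.        ]])}
top {'fx': 510.01562386512296, 'fy': 510.01562386512296, 'cx': 282.15814725620726, 'cy': 207.59771297754003, 'pose': array([[-1.39464888e-03, -9.91328825e-01,  1.31397167e-01,
         3.30610053e-01],
       [-9.99933712e-01, -1.19303177e-04, -1.15133769e-02,
         8.01242853e-02],
       [ 1.14292185e-02, -1.31404514e-01, -9.91262945e-01,
         1.13911147e+00],
       [ 0.00000000e+00,  0.00000000e+00,  0.00000000e+00,
         1.00000000e+00]])}
{'time_s': 0.1, 'q': array([-1.17617596,  0.41182742, -0.01271049,  1.59692972,  0.00560859,
        1.13431693, -0.08218799]), 'joint_vel': array([ 0.00098458, -0.00310593,  0.00199979, -0.00290528, -0.0004937 ,
        0.0023101 ,  0.00144558]), 'joint_torque': array([ 3.68508889e-03, -5.89096069e+01,  6.44300524e-01, -2.91710973e+01,
       -5.37838193e-02,  1.45462132e-02,  6.51502523e-05]), 'tcp_pos': array([0.27888316, 0.5588281 , 0.22190105]), 'ee_rot': array([-3.14015112e+00,  1.10345208e-04,  2.67881067e+00]), 'force': array([-0.34848582, -0.62308219,  1.37504656]), 'wrist_torque': array([-0.00250605,  0.01033489, -0.0036342 ]), 'grip_width': 0.08750633218997625} -0.0187
```

View pics/top0.png

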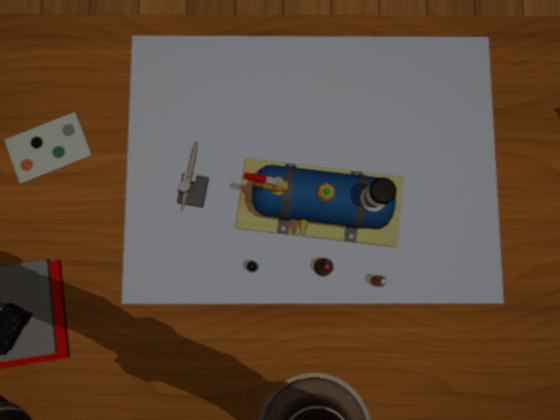

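View pics/side0.png

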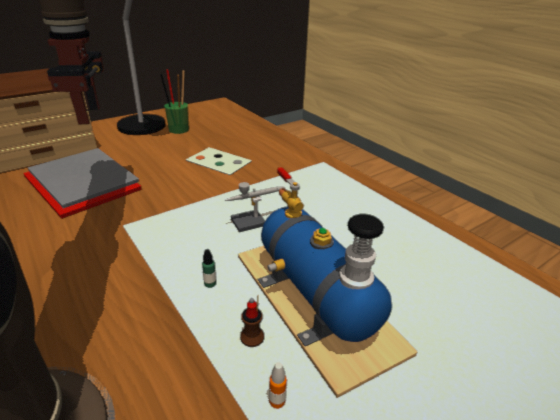

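Top view: knob ≈(382,190), pin ≈(326,191), red lever ≈(245–268,178) pointing left (+y), bottles and mini below (252,266), (324,267), (378,281), airbrush at about (190,185). The side view agrees; knob at (365,226).

```bash
cat > h.py <<'E'
import numpy as np, cv2
from workcell import *
def ray(n,uv,z):
    c=get_calibration(n);P=c["pose"]
    d=P[:3,:3]@np.array([(uv[0]-c["cx"])/c["fx"],(uv[1]-c["cy"])/c["fy"],1])
    return (P[:3,3]+d*(z-P[2,3])/d[2]).round(4)
def blob(img,kind,roi):
    x0,y0,x1,y1=roi;im=img[y0:y1,x0:x1].astype(int);r,g,b=im[...,0],im[...,1],im[...,2]
    m={"red":(r>110)&(g<60)&(b<60),"green":(g>r+30)&(g>b+20),"black":(r<45)&(g<45)&(b<45)}[kind].astype(np.uint8)
    cs,_=cv2.findContours(m,0,2)
    c=max(cs,key=cv2.contourArea) if cs else None
    return None if c is None else c+np.array([x0,y0])
E
cat > m.py <<'E'
from h import *
t=snapshot("top");s=snapshot("side")
for n,im,R in(("top",t,dict(k=(360,170,405,210),p=(314,180,338,202),r=(235,165,275,195))),("side",s,dict(k=(340,205,390,245),p=(310,222,335,245),r=(265,160,310,195)))):
    for key,kind,z in(("k","black",.238),("p","green",.162),("r","red",.2035)):
        c=blob(im,kind,R[key])
        if c is None: print(n,key,None);continue
        (u,v),sz,a=cv2.minAreaRect(c)
        print(n,key,(round(u,1),round(v,1)),np.round(sz,1),ray(n,(u,v),z),"circ",np.round(cv2.minEnclosingCircle(c)[1],1))
        if key=="r": print([ray(n,p,z) for p in cv2.boxPoints(cv2.minAreaRect(c))])
for uv in [(243,159),(403,178),(398,245),(236,231)]: print("board",ray("top",uv,.012))
for uv in [(252,266,.084),(324,266,.09),(378,281,.084),(193,190,.02)]: print("obj",ray("top",uv[:2],uv[2]))
cv2.imwrite("pics/crop.png",np.hstack([cv2.resize(t[140:250,225:335,::-1],(400,400)),cv2.resize(t[140:250,325:435,::-1],(400,400))]))
E
python3 m.py
```

```text
top k (382.0, 190.5) [25. 26.] [ 0.481  -0.1096  0.238 ] circ 14.0
top p (326.3, 190.8) [4.2 4.9] [ 0.4932 -0.017   0.162 ] circ 2.7
top r (254.6, 176.6) [19.8  3.6] [0.5129 0.1206 0.2035] circ 10.0
[array([0.513 , 0.1393, 0.2035]), array([0.5197, 0.1382, 0.2035]), array([0.5128, 0.1019, 0.2035]), array([0.5062, 0.1031, 0.2035])]
side k (365.0, 226.4) [33.7 23. ] [ 0.4761 -0.1167  0.238 ] circ 17.1
side p (322.5, 230.5) [5.7 5.7] [ 0.4949 -0.0162  0.162 ] circ 3.5
side r (283.9, 172.5) [15.   5.5] [0.5147 0.1219 0.2035] circ 7.6
[array([0.5098, 0.1391, 0.2035]), array([0.5255, 0.1492, 0.2035]), array([0.5194, 0.1051, 0.2035]), array([0.5045, 0.0963, 0.2035])]
board [0.5906 0.1552 0.012 ]
board [ 0.5473 -0.2053  0.012 ]
board [ 0.3965 -0.1893  0.012 ]
board [0.4277 0.1693 0.012 ]
obj [0.3494 0.13   0.084 ]
obj [ 0.3491 -0.0175  0.09  ]
obj [ 0.3185 -0.1286  0.084 ]
obj [0.5183 0.265  0.02  ]
```

View pics/crop.png

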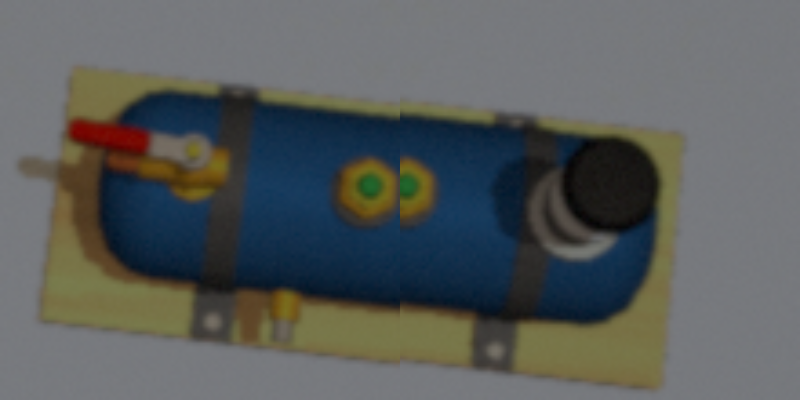

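Run:
```python
from h import *
print("pivot ray",ray("top",(279.4,181.2),.21))
p=np.array([.505,.0775])
for a in (-20,-5,10,25,40,55,70,85,97,102):
    t=np.radians(a);l=np.array([np.sin(t),np.cos(t)]);n=np.array([np.cos(t),-np.sin(t)])
    print(a,(100*(p+.047*l-(.0065+.010*abs(n[0])+.0135*abs(n[1]))*n)).round(1))
```

```text
pivot ray [0.503  0.0744 0.21  ]
-20 [47.  11.5]
-5 [48.3 12.3]
10 [49.5 12.7]
25 [50.6 12.9]
40 [51.8 12.8]
55 [53.  12.4]
70 [54.1 11.5]
85 [55.  10.2]
97 [55.4  9.3]
102 [55.6  8.9]
```

Emit:
carry_out(
  plan=[
    [-1,[0,0,0],[0,0,-9]],
    [-1,[0,0,0],[0,0,-9]],
    [-1,[0,0,0],[0,0,-8.5]],
    [-1,[0,0,0],[0,0,0]],
  ],
)

```text
time_s: 0.7
tcp_pos: [0.2791, 0.5591, 0.2224]
ee_rot: [-3.141, -0.0, 3.14]
force: [0.1, -0.8, -0.8]
grip_width: 0.0512
```

Emit:
carry_out(
  plan=[
    [-1,[-2.1,-5.4,0],[0,0,0]],
    [-1,[-2.1,-5.4,0],[0,0,0]],
    [-1,[-2.1,-5.4,0],[0,0,0]],
    [-1,[-2.1,-5.4,0],[0,0,0]],
    [-1,[-2.1,-5.4,0],[0,0,0]],
    [-1,[-2.1,-5.4,0],[0,0,0]],
    [-1,[-2.1,-5.4,0],[0,0,0]],
    [-1,[-2.1,-5.1,0],[0,0,0]],
  ],
)

```text
time_s: 1.7
tcp_pos: [0.4474, 0.1283, 0.223]
ee_rot: [3.141, 0.001, 3.137]
force: [-0.1, -0.1, 0.3]
grip_width: 0.0002
```

Emit:
carry_out(
  plan=[
    [-1,[0,0,0],[0,0,0]],
    [-1,[0,0,1.2],[0,0,0]],
    [-1,[0,0,1.2],[0,0,0]],
    [-1,[0,0,1.0],[0,0,0]],
    [-1,[0,0,0],[0,0,0]],
  ],
)

```text
time_s: 2.33
tcp_pos: [0.4461, 0.1306, 0.1875]
ee_rot: [-3.141, -0.002, -3.141]
force: [0.0, 0.3, 0.8]
grip_width: 0.0007
```

Emit:
carry_out(
  plan=[
    [-1,[-3.0,-0.8,-0.2],[0,0,0]],
    [-1,[-0.6,0,0],[0,0,0]],
    [-1,[-1.2,0.4,0],[0,0,0]],
    [-1,[-1.1,0.2,0],[0,0,0]],
    [-1,[-1.2,-0.1,0],[0,0,0]],
    [-1,[-1.2,-0.4,0],[0,0,0]],
    [-1,[-1.1,-0.9,0],[0,0,0]],
    [-1,[0,0,0],[0,0,0]],
  ],
)

```text
time_s: 3.32
tcp_pos: [0.5422, 0.1128, 0.1907]
ee_rot: [-3.141, 0.001, 3.139]
force: [-0.3, 0.9, -0.1]
grip_width: 0.0005
```

Run:
```python
from h import *
t=snapshot("top");s=snapshot("side");print(read_state()["force"])
cv2.imwrite("pics/tap1.png",np.hstack([cv2.resize(t[120:230,215:325,::-1],(400,400)),cv2.resize(s[110:250,220:360,::-1],(400,400))]))
```

```text
[ 0.2715479  -0.70618415 -0.12593157]
```

View pics/tap1.png

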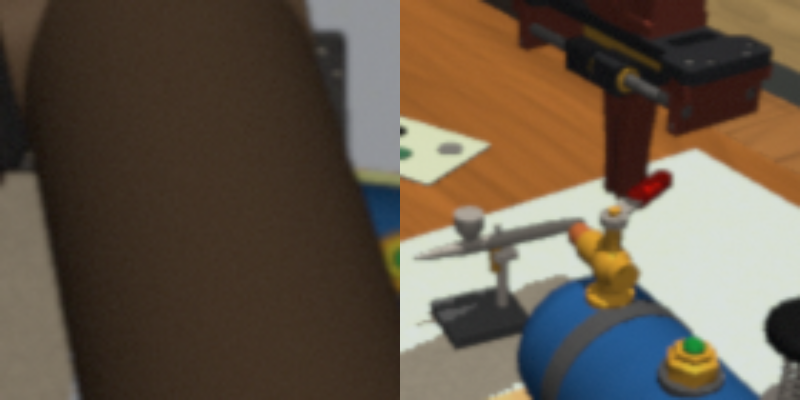

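The side view (crop ≈(650,190)) shows the red grip turned outward with the fingertip behind it. Continuing to the stop.

Emit:
carry_out(
  plan=[
    [-1,[-0.7,-1.2,0],[0,0,0]],
    [-1,[-0.4,-0.9,0],[0,0,0]],
    [-1,[0,-0.5,0],[0,0,0]],
    [-1,[0,-0.3,0],[0,0,0]],
    [-1,[0,-0.3,0],[0,0,0]],
    [-1,[0,0,0],[0,0,0]],
  ],
)

```text
time_s: 4.18
tcp_pos: [0.5526, 0.0886, 0.191]
ee_rot: [3.134, 0.003, -3.138]
force: [2.6, 16.6, -3.8]
grip_width: 0.0005
```

Emit:
carry_out(
  plan=[
    [-1,[0,2.5,0],[0,0,0]],
    [-1,[0,0,-3],[0,0,0]],
    [-1,[0,0,-4],[0,0,0]],
    [-1,[0,0,-3],[0,0,0]],
    [-1,[2.4,-5.4,0],[0,0,0]],
    [-1,[2.4,-5.4,0],[0,0,0]],
    [-1,[2.4,-5.4,0],[0,0,0]],
    [-1,[0,-5.4,0],[0,0,0]],
  ],
)

```text
time_s: 5.18
tcp_pos: [0.4783, -0.111, 0.2913]
ee_rot: [3.141, 0.001, 3.141]
force: [1.6, -0.3, -0.9]
grip_width: 0.0007
```

Run:
```python
from h import *
t=snapshot("top");s=snapshot("side");print(read_state()["tcp_pos"],read_state()["force"])
c=blob(s,"red",(260,160,330,200)); print(cv2.minAreaRect(c),[ray("side",p,.2005) for p in cv2.boxPoints(cv2.minAreaRect(c))])
cv2.imwrite("pics/tap2.png",np.hstack([cv2.resize(t[110:250,225:365,::-1],(400,400)),cv2.resize(s[120:280,250:410,::-1],(400,400))]))
```

```text
[ 0.47871712 -0.11562164  0.29143201] [0.18997323 0.47839132 1.31191003]
((315.5882568359375, 179.8529510498047), (5.820855140686035, 19.160314559936523), 75.96376037597656) [array([0.5357, 0.0834, 0.2005]), array([0.5763, 0.0784, 0.2005]), array([0.5641, 0.0605, 0.2005]), array([0.5247, 0.0657, 0.2005])]
```

View pics/tap2.png

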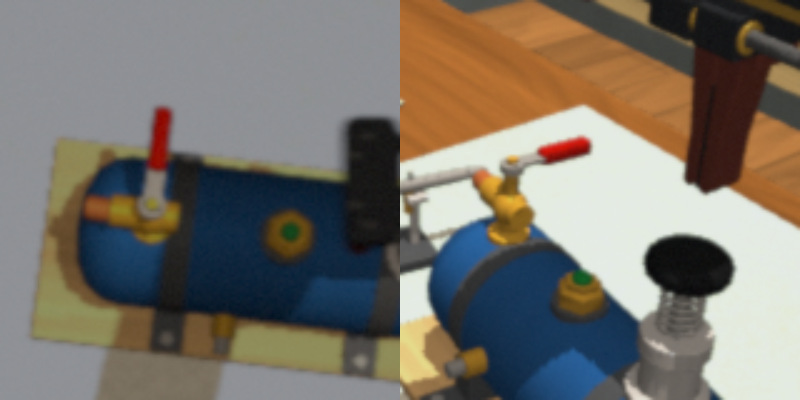

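Lever is crosswise (red at crop (160,140) top view, 97° in world = on the stop), pin at (580,278) is still low. Fingers stand above the knob; now pump.

Emit:
carry_out(
  plan=[
    [-1,[-0.3,0.4,2.0],[0,0,0]],
    [-1,[0,0,1.8],[0,0,0]],
    [-1,[0,0,1.0],[0,0,0]],
    [-1,[0,0,1.5],[0,0,0]],
    [-1,[0,0,1.5],[0,0,0]],
    [-1,[0,0,1.0],[0,0,0]],
    [-1,[0,0,0],[0,0,0]],
  ],
)

```text
time_s: 6.15
tcp_pos: [0.4835, -0.1048, 0.2097]
ee_rot: [3.139, 0.004, 3.141]
force: [-25.7, 6.0, 68.0]
grip_width: 0.0004
```

Emit:
carry_out(
  plan=[
    [-1,[0,0,-2.5],[0,0,0]],
    [-1,[0,0,-2.5],[0,0,0]],
    [-1,[0,0,0],[0,0,0]],
    [-1,[0,0,0],[0,0,0]],
    [-1,[0,0,0],[0,0,0]],
  ],
)

```text
time_s: 6.78
tcp_pos: [0.4824, -0.1047, 0.2516]
ee_rot: [3.142, -0.002, 3.141]
force: [0.1, -0.7, -0.8]
grip_width: 0.0003
```

```bash
cat > pin.py <<'E'
from h import *
import sys
s=snapshot("side");c=blob(s,"green",(300,200,345,250))
print(read_state()["tcp_pos"],cv2.boundingRect(c),cv2.boundingRect(blob(s,"black",(335,200,395,250))))
cv2.imwrite(f"pics/{sys.argv[1]}.png",cv2.resize(s[160:280,270:430,::-1],(640,480)))
E
python3 pin.py s1
```

```text
[ 0.48242042 -0.10474377  0.25165352] (320, 223, 7, 11) (349, 214, 34, 25)
```

View pics/s1.png

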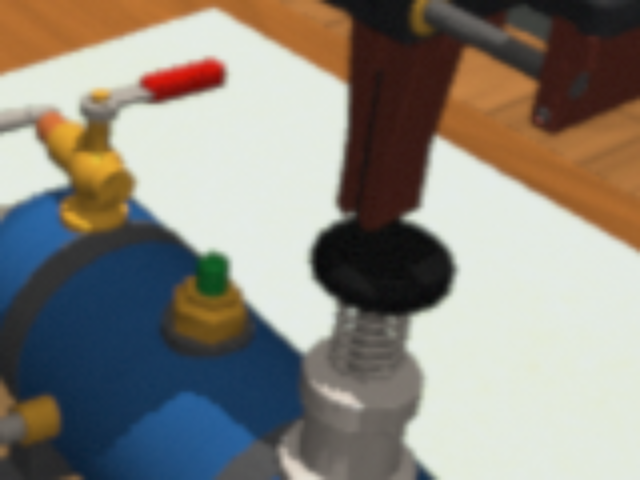

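Pin has risen (crop (212,272)), the knob is back up. The bottom force was 68 N, so I'll go a bit less deep and re-centre.

Emit:
carry_out(
  plan=[
    [-1,[0,-0.6,0],[0,0,0]],
    [-1,[0,0,1.5],[0,0,0]],
    [-1,[0,0,1.5],[0,0,0]],
    [-1,[0,0,1.4],[0,0,0]],
    [-1,[0,0,0],[0,0,0]],
  ],
)

```text
time_s: 7.45
tcp_pos: [0.4838, -0.1118, 0.2102]
ee_rot: [-3.141, 0.003, 3.14]
force: [-6.0, -1.8, 22.1]
grip_width: 0.0003
```

Emit:
carry_out(
  plan=[
    [-1,[0,0,-2.2],[0,0,0]],
    [-1,[0,0,-2.2],[0,0,0]],
    [-1,[0,0,0],[0,0,0]],
    [-1,[0,0,0],[0,0,0]],
    [-1,[0,0,0],[0,0,0]],
  ],
)

```text
time_s: 8.07
tcp_pos: [0.4823, -0.1107, 0.2514]
ee_rot: [3.141, -0.002, 3.141]
force: [-0.0, 0.0, 0.2]
grip_width: 0.0008
```

```bash
python3 pin.py s2
```

```text
[ 0.48236399 -0.11069153  0.25159313] (320, 220, 7, 14) (349, 200, 34, 39)
```

Good: 22 N, pin rose 3 px. Two more strokes.

Emit:
carry_out(
  plan=[
    [-1,[0,0,2.2],[0,0,0]],
    [-1,[0,0,2.2],[0,0,0]],
    [-1,[0,0,0],[0,0,0]],
    [-1,[0,0,-2.2],[0,0,0]],
    [-1,[0,0,-2.2],[0,0,0]],
    [-1,[0,0,0],[0,0,0]],
    [-1,[0,0,0],[0,0,0]],
    [-1,[0,0,0],[0,0,0]],
  ],
)

```text
time_s: 9.12
tcp_pos: [0.4823, -0.1107, 0.2515]
ee_rot: [3.141, -0.002, 3.141]
force: [-0.5, -0.2, -0.3]
grip_width: 0.0005
```

Emit:
carry_out(
  plan=[
    [-1,[0,0,2.2],[0,0,0]],
    [-1,[0,0,2.2],[0,0,0]],
    [-1,[0,0,0],[0,0,0]],
    [-1,[0,0,-2.2],[0,0,0]],
    [-1,[0,0,-2.2],[0,0,0]],
    [-1,[0,0,0],[0,0,0]],
    [-1,[0,0,0],[0,0,0]],
    [-1,[0,0,0],[0,0,0]],
  ],
)

```text
time_s: 10.12
tcp_pos: [0.4823, -0.1107, 0.2515]
ee_rot: [3.141, -0.002, 3.141]
force: [-0.3, -0.8, -1.1]
grip_width: 0.0005
```

```bash
python3 pin.py s4
```

```text
[ 0.48234254 -0.11071135  0.25165449] (320, 215, 8, 16) (349, 200, 34, 39)
```

View pics/s4.png

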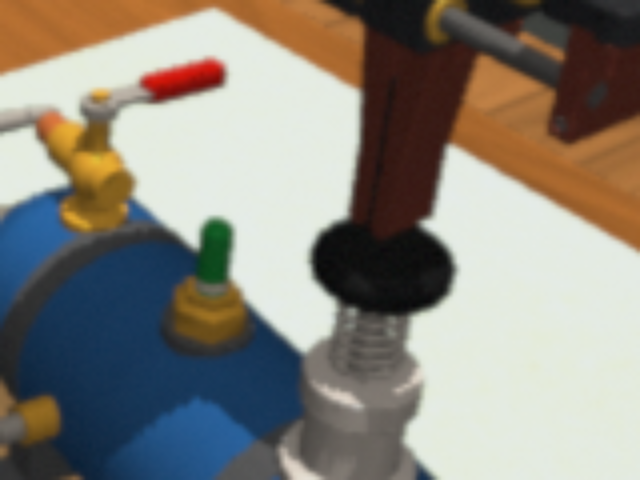

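The pin stands higher (top at crop (216,222)) and a thin white line shows at its foot. It may not be fully out, and extra strokes do no harm, so two more.

Emit:
carry_out(
  plan=[
    [-1,[0,0,2.2],[0,0,0]],
    [-1,[0,0,2.2],[0,0,0]],
    [-1,[0,0,0],[0,0,0]],
    [-1,[0,0,-2.2],[0,0,0]],
    [-1,[0,0,-2.2],[0,0,0]],
    [-1,[0,0,0],[0,0,0]],
    [-1,[0,0,0],[0,0,0]],
    [-1,[0,0,0],[0,0,0]],
  ],
)

```text
time_s: 11.18
tcp_pos: [0.4823, -0.1107, 0.2515]
ee_rot: [3.142, -0.002, 3.141]
force: [0.3, -0.6, -0.1]
grip_width: 0.0006
```

```bash
python3 pin.py s5
```

```text
[ 0.4824002  -0.11071303  0.25170478] (320, 215, 8, 16) (349, 200, 34, 39)
```

Emit:
carry_out(
  plan=[
    [-1,[0,0,2.2],[0,0,0]],
    [-1,[0,0,2.2],[0,0,0]],
    [-1,[0,0,0],[0,0,0]],
    [-1,[0,0,-2.2],[0,0,0]],
    [-1,[0,0,-2.2],[0,0,0]],
    [-1,[0,0,0],[0,0,0]],
    [-1,[0,0,0],[0,0,0]],
    [-1,[0,0,0],[0,0,0]],
  ],
)

```text
time_s: 12.22
tcp_pos: [0.4823, -0.1107, 0.2515]
ee_rot: [3.141, -0.002, 3.141]
force: [0.4, 0.5, 0.4]
grip_width: 0.0006
```

```bash
python3 pin.py s6
```

```text
[ 0.4823732  -0.11071734  0.25167624] (320, 215, 8, 16) (349, 200, 34, 39)
```

View pics/s6.png

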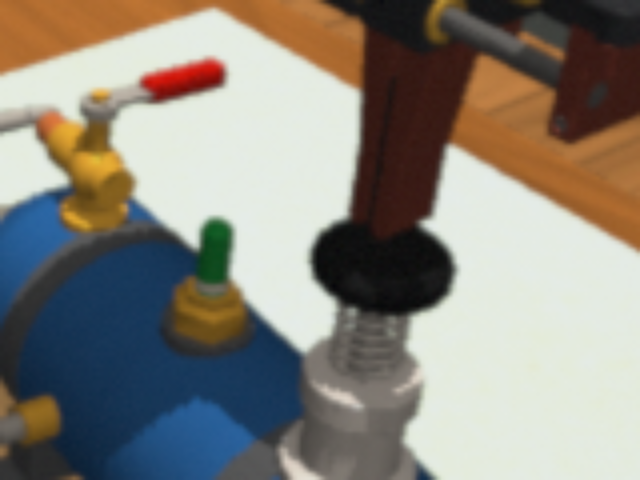

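Unchanged after two more strokes. I'll check the height by projecting where the pin's top should be.

Run:
```python
from h import *
c=get_calibration("side");P=np.linalg.inv(c["pose"])
for h in (.002,.02,.025,.028,.032,.240-.16):
    q=P@np.array([.4935,-.0168,.16+h,1]);print(h,round(c["fx"]*q[0]/q[2]+c["cx"],1),round(c["fy"]*q[1]/q[2]+c["cy"],1))
```

```text
0.002 322.1 231.0
0.02 323.0 222.1
0.025 323.3 219.6
0.028 323.5 218.0
0.032 323.7 216.0
0.07999999999999999 326.3 190.4
```

Emit:
carry_out(
  plan=[
    [-1,[0,0,-4],[0,0,0]],
    [-1,[0,0,-4],[0,0,0]],
    [-1,[4,-4,0],[0,0,0]],
    [-1,[4,-4,0],[0,0,0]],
    [-1,[4,-4,0],[0,0,0]],
    [-1,[0,0,0],[0,0,0]],
    [-1,[0,0,0],[0,0,0]],
  ],
)

```text
time_s: 13.15
tcp_pos: [0.3632, -0.2302, 0.3324]
ee_rot: [3.141, 0.0, 3.141]
force: [-0.1, 1.0, 0.7]
grip_width: 0.0004
```

Run:
```python
from h import *
s=snapshot("side");t=snapshot("top");print(read_state()["tcp_pos"])
c=blob(t,"green",(305,165,350,215));print(cv2.boundingRect(c),cv2.minEnclosingCircle(c))
print("knob top",cv2.boundingRect(blob(t,"black",(355,165,405,215))))
cv2.imwrite("pics/end.png",np.hstack([cv2.resize(t[130:310,160:400,::-1],(400,300)),cv2.resize(s[205:250,300:345,::-1],(300,300),interpolation=cv2.INTER_NEAREST)]))
```

```text
[ 0.3636793  -0.22975616  0.33231664]
(325, 186, 6, 7) ((327.9444580078125, 188.72222900390625), 3.411226511001587)
knob top (369, 178, 27, 26)
```

View pics/end.png

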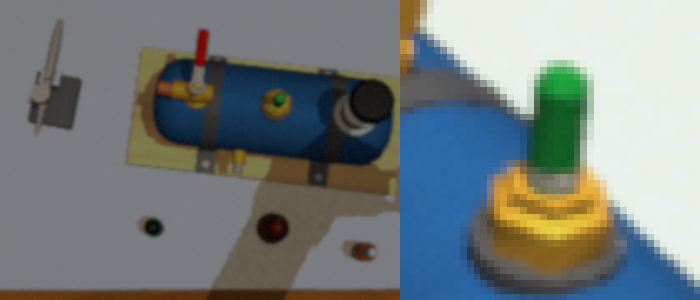

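Pin top is at row 215 (216 is predicted for fully out). The white band is out, the tap crosswise, the knob up, the hand clear and the other items in place. Handing in.

```bash
python3 -c "
from workcell import *
print(finish_job())"
```

```text
the job is handed in; nothing more can be done
None
```

I shut the bleed tap, pumped the tank until the pin came fully out, and handed the job in at about 13 s of the 45 s allowed. No verdict is reported.

- **Tap:** I pushed the red lever round to its stop with the closed fingertips. The camera measured it at about 97° in world axes, which is crosswise to the tank. It was still crosswise in the last picture.
- **Pumping:** I made six full strokes. The pin rose over the first four and did not move in the last two, as expected once it is fully out.
- **Pin:** Its top shows at image row 215, against row 216 predicted for fully out, and the white band is visible. At 28 mm showing, just short of fully out, it would sit at row 218. One row is about 2 mm, so the pictures alone place it only to roughly that.
- **Rest of the scene:** In the last picture the knob was up, the hand was clear, and the bottles, miniature and airbrush stand looked to be where they started. I compared those by eye, not by measurement.
- **First stroke:** It pressed harder than planned, 68 N at the bottom against the 120 N limit. I made the later strokes shallower; the next one read 22 N at the bottom.

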